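# Hook and latch a scooter air-filter frame into its airbox

## Robot

A 7-joint arm with a two-finger parallel gripper is mounted at the origin on the work surface. World frame = base frame: x ahead of the robot, y to its left, z up, the work surface at z = 0. Lengths are in m, angles in degrees, forces in N, time in s.
With the tool pointing down it reaches from about 0.425 to 0.875 m from the base axis. Payload 4.7 kg.
Tool frame: the origin (TCP) lies at the very end of the fingers, on their centre line; the grasp point (between the pads) lies 19 mm behind it; z points along the fingers, y is the line along which they close (so a half turn about z gives the same grasp; the last joint's range is limited). The gripper opens to 87 mm and grips with 3 to 60 N. Pads are 19 mm wide; open, the fingers measure 117 mm over their backs; the gripper's body (75 mm by 190 mm) begins 51 mm behind the grasp point.
Start: joints at [64.578, 18.392, -4.016, 83.108, 1.295, 78.541, -3.26], TCP at [0.287, -0.583, 0.223] pointing down, gripper open.
Joint ranges: [-163.93, 163.93], [-17.29, 119.83], [-79.2, 71.16], [3.27, 140.29], [-89.18, 269.18], [5.43, 117.66], [-154.24, 154.24]. Speed limits (degrees/s): [147.25, 147.25, 180, 180, 180, 180, 180].

## Interface

Orientations are given as [roll, pitch, yaw] about the fixed x, y, z axes, in that order (R = Rz(yaw) Ry(pitch) Rx(roll)).
In Python, from cell import telemetry, cams, env gives the robot as it stands.
- The arm moves only by the tool arm_command, never from a script. Its argument "series" is text: rows parted by semicolons, each of 5 numbers parted by spaces: the shift along the tool's x, y, z in mm, then the turn about the tool's z in rad, then the closure in counts, from 0 (fully open) to 255 (shut). A call has 1 to 20 rows; each row shifts and turns the commanded pose from where the row before left it, along the tool's axes as they then stand; what a row does not reach is not made up. A row lasts 1/12 s, in which the tool goes at most 41.7 mm and 7.16 degrees, less where a joint would pass 70% of its speed; a pose out of reach is approached as far as the arm can. A call is refused whole if a number of a shift passes 41.7 or a number of a turn 0.125, either way. A call with a gripper value outside its range is refused whole. The fingers move at their own pace and stop on an object; "squeeze" is the grip in N (left out, the last holds). Time passes only in rows, so rows that do not move let the fingers close. It gives the time, the measured TCP pose, the force, the opening and the grip force at its end, in the units of the state.
- telemetry.get_obs(): the state, without advancing time (a new reading comes with each control period).
- cams.read_camera(name): name is "scene" or "top"; returns the picture (480x640x3 uint8, blue, green, red); there is no depth.
- cams.calibration(name): a dict with "K" (3x3 intrinsics, pixels), "origin" and "rotation" of the camera in the world. Camera axes: x right, y down, z forward; pixel columns grow to the right and rows downward; lengths in m; the calibration is good to about 2 mm. A picture is of the moment at which its call begins. calibration takes no time and is no camera call.
- env.sign_off(): hands the job in; it is judged then, once.
The state is a dict: "time_s": time; "qpos": joint angles; "joint_velocities": joint speeds; "effort": joint torques, N m; "tool_pos": TCP position; "tool_rot": TCP orientation; "force": force on the tool from outside, world axes, zero at the start; "wrist_torque": the same for the moment, N m; "grip_width": finger opening in m; "grasp_force": force on a finger pad.
Only numpy, scipy, OpenCV 4.12 (cv2) and the standard library are available. Lean on these libraries where they do the work, as an engineer would, in place of code of your own. Each camera call takes 0.05 s, during which the arm holds its last target. There are 200 camera calls.

## Task

Fit the filter frame into the black scooter airbox on the bench: with the frame tilted, hook its tongue under the airbox's retaining lip, then swing the other end down until the spring catch snaps over it and the frame sits fully home and flat. Do it gently and by feel, because the seat does not sit at the same height in every airbox and the old plastic cracks if the frame is forced against the airbox, then let go and leave the other things on the bench where they are.

Things in the scene. Friction and masses are not known exactly. Their poses are not given: they have to be found in the camera images.
- frame: Loose grey filter frame, ~160 g, flat on the bench, tab up. Panel 140 (x) x 100 (y) x 10 mm, pale pleats; origin: centre of the panel's underside, z up. Tongue 12 long (x), 80 wide, 5 thick on the panel's -x end, level with the underside, ends at x -82. Upright pull tab 10 thick (x), 44 wide (y), on the panel's centre, from z 10 to z 43. The +x end (x 70) is the free end, for the catch.
- tongue_tip (a point): Middle of the lower edge of the tongue's end, (-82, 0, 0) mm on the frame.
- free_edge (a point): Middle of the lower edge of the frame's free end, (70, 0, 0) mm on the frame.
- airbox: Black open airbox, 180 (x) x 134 (y) mm, on four posts, underside 10 to 28 mm over the bench; origin: centre of the underside, z up. Holds a black insert with seat, walls, lip (-x end) and spring catch (+x end). Inner wall faces x -77, x 77, y -54, y 54. Seated, the frame has 2 mm play in x, 4 mm either side in y. Stub on the +y wall. More than 25 N from the frame cracks it.
- seat_nominal (a point): (0, 0, 40) mm on the airbox: centre of the seat at nominal height. The real insert (seat, walls, lip, catch together) sits up to 9 mm higher or lower, differs each time, is not measured, and stays put: feel for it. Seat: solid shelf from the -x wall to x -35 (touch down here with the tongue), ledges along the sides and from x 62 to the +x wall, else a well. Walls rise 8 mm over it.
- lip_nominal (a point): (-69, 0, 48) mm on the airbox: middle of the lip's lower front edge at nominal height. The rigid lip runs along the whole -x wall, reaching from x -77 in to x -69, 4 mm thick, underside 8 mm above the seat: a slot 8 mm deep, open to +x. The tongue goes fully in when tilted (free end up) by 10 to 16 degrees.
- catch (a joint): Steel spring catch, 34 mm wide, mid +x wall of the insert. 0 = sprung in (latched), to 0.010 m pushed out (+x). At 0 its nose reaches in to x 71.5, underside 12 mm over the seat; above, a ramp 20 deg off upright up to x 78, 31 mm over the seat; cheeks 28 mm. The free end pressed down the ramp (about 5 to 12 N) pushes it out, drops on the seat, and the catch springs back over it.
- tire_lever: Bystander: red tire lever, 120 mm long, lying flat; origin under its middle.
- valve_stem: Bystander: steel valve stem 45 mm tall on a 20 mm foot, standing; origin under its foot.
- air_pump: Bystander: aluminium hand pump, 290 mm long, 30 mm thick, lying; origin under its barrel's middle.
- cap0: Bystander: black cap, 22 mm wide, 16 mm tall, on the white mat; origin under its centre.
- cap1: Bystander: black cap like cap0.
- cap2: Bystander: black cap like cap0.
- cap3: Bystander: black cap like cap0.
- screwdriver: Bystander: screwdriver lying on the bench.
- grease_jar: Bystander: closed jar, 60 mm wide, 70 mm tall; origin under its centre.
Things that resemble listed ones, but are neither listed nor needed, are in the scene too. Leave any blue or green look-alike of the frame alone.

How it is judged:
By the outcome, as a careful person would: the job done as asked, in the order asked, and still so for the second after the job is handed in, with the robot touching nothing.
It also fails if it takes over 58 s, if anything falls off the work surface, if the arm or the gripper's body presses on something with over 40 N, if the wrist force passes 120 N, or if a joint passes its speed limit or range.

## Working session

There is one attempt and no reset: what is moved stays moved. The work goes in short steps, Python scripts to look and compute and a tool call to move; the robot and the scene stay as the last step left them, time stands still between calls to the robot, and variables do not carry over. Pictures are saved under pics/ and viewed, at most 11 in all, crops included, and the job is handed in when it is done.

Besides the shell and the picture viewer there is one more tool, called after "Request:" as name(argument=value, ...), one argument or row to a line, values as JSON. arm_command: Moves the arm, as the interface text tells. Its arguments: {"type":"object","properties":{"series":{"type":"string"},"squeeze":{"type":"number"}},"required":["series"]}

```bash
ls; mkdir -p pics; python3 - <<'E'
from cell import telemetry, cams, env
import cv2
for n in("scene","top"):
    cv2.imwrite(f"pics/{n}0.png",cams.read_camera(n)); c=cams.calibration(n); print(n,c)
print(telemetry.get_obs())
E
```

```text
pics
scene {'K': array([[466.69829041,   0.        , 317.48870786],
       [  0.        , 466.69829041, 242.48873589],
       [  0.        ,   0.        ,   1.        ]]), 'origin': array([ 1.29843605, -0.42799165,  1.17441637]), 'rotation': array([-140.09283521,    0.55330511,   56.58139971])}
top {'K': array([[434.63043271,   0.        , 321.27789476],
       [  0.        , 434.63043271, 242.62089331],
       [  0.        ,   0.        ,   1.        ]]), 'origin': array([0.42162626, 0.06112238, 1.05034653]), 'rotation': array([-1.76041859e+02,  5.72976150e-02, -8.82927285e+01])}
{'time_s': 0.1, 'qpos': array([64.57657266, 18.43491892, -4.01672177, 83.16730774,  1.29544634,
       78.53860427, -3.25742198]), 'joint_velocities': array([-0.0054136 , -0.11700462,  0.10243476, -0.13729814, -0.05126681,
        0.02319027, -0.00075732]), 'effort': array([ 6.35032739e-04, -4.92570269e+01, -4.05005571e-01, -3.13400316e+01,
       -6.41239271e-02,  3.94613435e-02,  6.56872862e-05]), 'tool_pos': array([ 0.2870524 , -0.58265089,  0.22157511]), 'tool_rot': array([-1.79904426e+02,  5.35618426e-03,  2.62368096e+01]), 'force': array([ 0.77308544,  0.17797186, -0.45955201]), 'wrist_torque': array([ 0.03269334, -0.01700266, -0.08682819]), 'grasp_force': 0.0, 'grip_width': 0.08701757222784938}
```

View pics/top0.png

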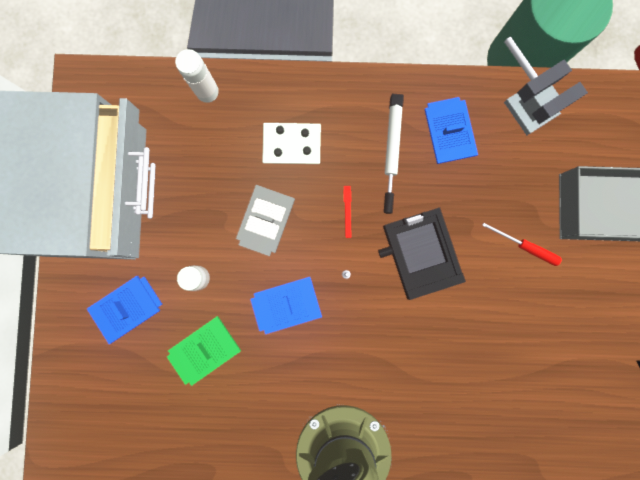

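View pics/scene0.png

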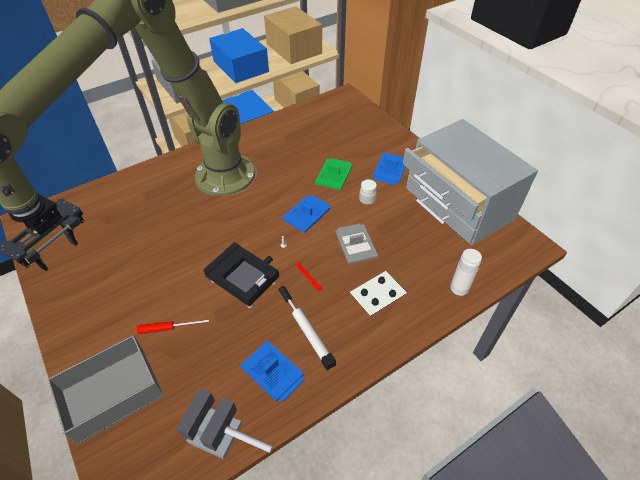

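The top view shows the grey frame at about (265,220), with its tongue at the lower-left end. The airbox is at about (425,253), with its stub to the left (+y) and its catch at the top (+x). I'll zoom in on both.

```bash
python3 - <<'E'
import cv2, numpy as np
t=cv2.imread("pics/top0.png"); s=cv2.imread("pics/scene0.png")
a=t[195:310,365:480]; b=t[175:265,225:305]; c=s[230:315,195:290]; d=s[215:270,325:385]
r=lambda i:cv2.resize(i,(400,300),interpolation=cv2.INTER_CUBIC)
a=cv2.resize(a,(400,400),interpolation=cv2.INTER_CUBIC)
a=np.clip(a.astype(float)*1.6,0,255).astype('uint8')
c=np.clip(cv2.resize(c,(400,358),interpolation=cv2.INTER_CUBIC).astype(float)*1.6,0,255).astype('uint8')
b=cv2.resize(b,(225,200),interpolation=cv2.INTER_CUBIC)
m=np.zeros((600,800,3),'uint8'); m[:400,:400]=a; m[:358,400:]=c; m[400:,:225]=b; d=cv2.resize(d,(216,198),interpolation=cv2.INTER_CUBIC); m[400:598,400:616]=d
cv2.imwrite("pics/zoom0.png",m)
E
```

```text
(no output)
```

View pics/zoom0.png

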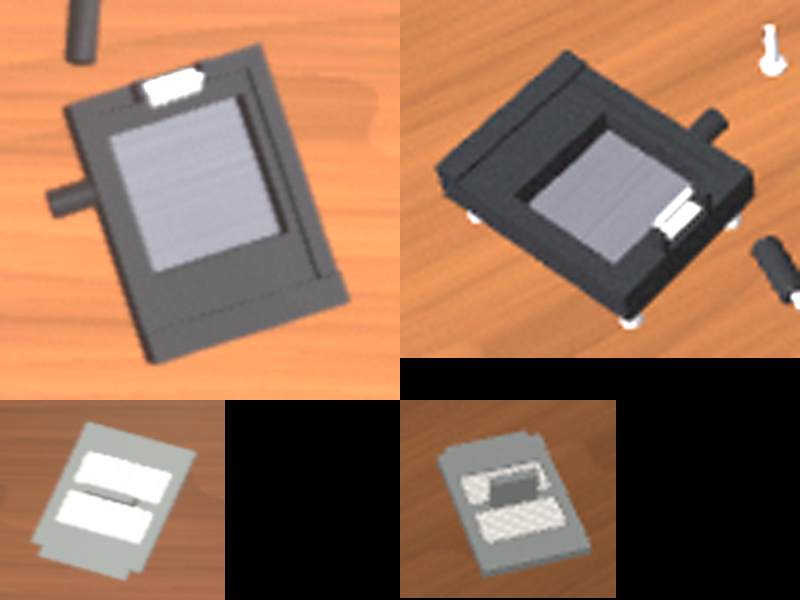

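The zoom shows the airbox with its catch at the upper end, the lip wall at the lower end, and the rim corners clearly visible. The frame's tab stands at its centre, with the tongue at the lower-left. Next I'll triangulate the corners.

```bash
cat > h.py <<'E'
import numpy as np, cv2
from scipy.spatial.transform import Rotation as Ro
from cell import telemetry, cams, env
def cal(n):
    c=cams.calibration(n); return c["K"],c["origin"],Ro.from_euler('xyz',c["rotation"],degrees=True).as_matrix()
def ray(n,p):
    K,o,R=cal(n); d=R@np.linalg.solve(K,[p[0],p[1],1]); return o,d/np.linalg.norm(d)
def plane(n,p,z):
    o,d=ray(n,p); return o+d*(z-o[2])/d[2]
def tri(pt,ps):
    (a,u),(b,v)=ray("top",pt),ray("scene",ps)
    s=np.linalg.lstsq(np.c_[u,-v],b-a,rcond=None)[0]; P,Q=a+u*s[0],b+v*s[1]
    return (P+Q)/2,np.linalg.norm(P-Q)
def proj(n,X):
    K,o,R=cal(n); q=K@(R.T@(np.asarray(X)-o)); return q[:2]/q[2]
E
python3 - <<'E'
from h import *
t=cv2.imread("pics/top0.png"); s=cv2.imread("pics/scene0.png")
T=lambda x,y:(365+(x+.5)/3.478-.5,195+(y+.5)/3.478-.5); S=lambda x,y:(195+(x+.5)/4.21-.5,230+(y+.5)/4.21-.5)
for nm,a,b in (("+x+y",(66,107),(752,172)),("+x-y",(262,44),(632,300)),("-x-y",(349,299),(438,170)),("-x+y",(150,363),(568,52))):
    print(nm,tri(T(*a),S(*b)))
def comp(img,roi,f):
    x0,y0,x1,y1=roi; m=np.zeros(img.shape[:2],'uint8'); m[y0:y1,x0:x1]=f(img[y0:y1,x0:x1].astype(int)).astype('uint8')*255
    c=max(cv2.findContours(m,cv2.RETR_EXTERNAL,cv2.CHAIN_APPROX_NONE)[0],key=cv2.contourArea); return c,m
ct,m=comp(t,(225,175,305,265),lambda i:(i.max(2)-i.min(2)<30)&(i.min(2)>70))
print(cv2.minAreaRect(ct),cv2.contourArea(ct)); ap=cv2.approxPolyDP(ct,1.8,True)[:,0]
for p in ap: print(p,plane("top",p,.010)[:2].round(4),plane("top",p,0.003)[:2].round(4))
ca,m=comp(t,(375,200,475,305),lambda i:(i.max(2)<75)); ca=cv2.convexHull(ca)
print("air",cv2.minAreaRect(ca)); print(cv2.approxPolyDP(ca,2,True)[:,0].tolist())
E
```

```text
+x+y (array([0.62629989, 0.02846916, 0.11551737]), np.float64(0.27832693191093894))
+x-y (array([ 0.66462311, -0.09243247,  0.11888393]), np.float64(0.27085560260234387))
-x-y (array([ 0.51034916, -0.13735064,  0.14275094]), np.float64(0.26998892794918455))
-x+y (array([ 0.47635789, -0.01773822,  0.1496793 ]), np.float64(0.28318992217174693))
((264.2633972167969, 220.57073974609375), (41.48464584350586, 62.720829010009766), 20.2248592376709) 2457.0
[256 185] [0.6287 0.2265] [0.6301 0.2276]
[237 238] [0.4987 0.267 ] [0.4992 0.2683]
[240 240] [0.4941 0.2595] [0.4945 0.2609]
[240 245] [0.482 0.259] [0.4824 0.2604]
[269 255] [0.4601 0.1886] [0.4604 0.1894]
[271 251] [0.4698 0.1841] [0.4702 0.185 ]
[275 251] [0.4701 0.1746] [0.4705 0.1753]
[294 199] [0.5972 0.1333] [0.5984 0.1338]
air ((417.4543762207031, 255.44097900390625), (78.3402328491211, 71.0725326538086), 70.70995330810547)
[[438, 209], [463, 281], [407, 298], [379, 253], [384, 226]]
```

```bash
python3 - <<'E'
from h import *
print(proj("scene",[.545,.2,.01]),proj("top",[.545,.2,.01]),proj("scene",[0,0,0]),proj("top",[0,0,0]))
T=lambda x,y:(365+(x+.5)/3.478-.5,195+(y+.5)/3.478-.5)
for a in ((66,107),(262,44),(349,299),(150,363)):
    X=plane("top",T(*a),.07); print(X,proj("scene",X))
print(ray("scene",(317,242)),ray("top",(317,242)))
print(tri(proj("top",[.5,0,.07]),proj("scene",[.5,0,.07])))
E
```

```text
[354.52721367 242.06082576] [265.59962154 219.64762969] [225.07500878 174.07564595] [342.43561483 453.73281918]
[ 0.5326944  -0.07597074  0.07      ] [277.91108045 266.21950465]
[ 0.57787744 -0.20317356  0.07      ] [246.97615881 296.99862792]
[ 0.41347638 -0.26115101  0.07      ] [203.57605331 267.32174575]
[ 0.3685695  -0.13334749  0.07      ] [235.31241622 239.37297999]
(array([ 1.29843605, -0.42799165,  1.17441637]), array([-0.54080105,  0.34672288, -0.7663664 ])) (array([0.42162626, 0.06112238, 1.05034653]), array([ 0.0700951 ,  0.0129337 , -0.99745646]))
(array([ 5.00000000e-01, -2.42861287e-17,  7.00000000e-02]), np.float64(6.138078244619834e-16))
```

```bash
python3 - <<'E'
from h import *
T=lambda x,y:(365+(x+.5)/3.478-.5,195+(y+.5)/3.478-.5); S=lambda x,y:(195+(x-400+.5)/4.21-.5,230+(y+.5)/4.21-.5)
P=[]
for nm,a,b in (("+x+y",(66,107),(752,172)),("+x-y",(262,44),(632,300)),("-x-y",(349,299),(438,170)),("-x+y",(150,363),(568,52))):
    X,g=tri(T(*a),S(*b)); P.append(X); print(nm,X.round(4),g.round(4))
P=np.array(P); print(P.mean(0)); 
for i in range(4):
    d=P[i]-P[i-1]; print(np.linalg.norm(d), np.degrees(np.arctan2(d[1],d[0])))
# frame: tab top in both views
for z in (.043,):
    print(plane("top",(225+ (110)/2.8125-.5,175+(497-400)/2.222-.5),z))
E
```

```text
+x+y [ 0.5348 -0.078   0.0528] 0.0008
+x-y [ 0.5821 -0.2033  0.0559] 0.0082
-x-y [ 0.4137 -0.2641  0.0593] 0.0013
-x+y [ 0.3675 -0.1364  0.0583] 0.0018
[ 0.47453802 -0.17046862  0.05656251]
0.17732261789043186 19.238277435816837
0.1339358822547573 -69.32054440226901
0.17904900903306306 -160.16472482968283
0.13573675977436986 109.91297572647082
[0.54445084 0.20036721 0.043     ]
```

Request:
arm_command(
  series="0 0 0 0.11 0;0 0 0 0.11 0;0 0 0 0.11 0;0 0 0 0.11 0;0 0 0 0.11 0;0 0 0 0.11 0;0 0 0 0.11 0;0.3 -34 0 0 0;0.3 -34 0 0 0;0.3 -34 0 0 0;0.3 -34 0 0 0;0.3 -34 0 0 0;0.3 -34 0 0 0;0.3 -34 0 0 0;0.3 -34 0 0 0;0.3 -34 0 0 0;0.3 -34 0 0 0;0.3 -34 0 0 0;0.3 -34 0 0 0",
  squeeze=8,
)

```text
time_s: 1.68
tool_pos: [0.416, -0.1942, 0.2223]
tool_rot: [180.0, 0.0, -17.9]
force: [1.2, -0.4, -0.2]
grip_width: 0.0873
grasp_force: 0.0
```

Request:
arm_command(
  series="0.3 -34 0 0 0;0.3 -34 0 0 0;0.3 -34 0 0 0;0.3 -34 0 0 0;0.3 -34 0 0 0;0.3 -34 0 0 0;0.3 -34 0 0 0;0.3 -34 0 0 0;0.3 -34 0 0 0;0.3 -34 0 0 0;0.3 -34 0 0 0;0 0 0 0 0;0 0 0 0 0;0 0 0 0 0",
)

```text
time_s: 2.85
tool_pos: [0.5337, 0.1583, 0.2219]
tool_rot: [179.9, 0.1, -17.9]
force: [0.1, -0.2, 0.4]
grip_width: 0.0872
grasp_force: 0.0
```

Request:
arm_command(
  series="0.6 -22 0 0 0;0.6 -22.5 0 0 0;0 0 20 0 0;0 0 20 0 0;0 0 20 0 0;0 0 20 0 0;0 0 20 0 0;0 0 20 0 0;0 0 20 0 0;0 0 20 0 0;0 0 20 0 0;0 0 10 0 0;0 0 10 0 0;0 0 7 0 0;0 0 0 0 0;0 0 0 0 0;0 0 0 0 0",
)

```text
time_s: 4.27
tool_pos: [0.5496, 0.2012, 0.0165]
tool_rot: [-180.0, -0.1, -17.9]
force: [-0.1, -0.6, 0.2]
grip_width: 0.0868
grasp_force: 0.0
```

Request:
arm_command(
  series="0 0 1.5 0 120;0 0 0 0 255;0 0 0 0 255;0 0 0 0 255;0 0 0 0 255;0 0 0 0 255;0 0 0 0 255;0 0 0 0 255;0 0 0 0 255;0 0 0 0 255;0 0 0 0 255;0 0 0 0 255",
  squeeze=10,
)

```text
time_s: 5.27
tool_pos: [0.5489, 0.2011, 0.014]
tool_rot: [-180.0, -0.0, -17.9]
force: [0.2, 0.2, 0.2]
grip_width: 0.0441
grasp_force: 10.0
```

Request:
arm_command(
  series="0 0 -5 0 255;0 0 -15 0 255;0 0 -20 0 255;0 0 -20 0 255;0 0 -20 0 255;0 0 -20 0 255;0 0 0 0 255;0 0 0 0 255",
)

```text
time_s: 5.93
tool_pos: [0.5494, 0.2011, 0.115]
tool_rot: [-180.0, -0.1, -17.9]
force: [0.3, 0.2, -1.1]
grip_width: 0.0442
grasp_force: 10.0
```

```bash
python3 - <<'E'
from h import *
s=cams.read_camera("scene"); t=cams.read_camera("top"); cv2.imwrite("pics/s1.png",s); cv2.imwrite("pics/t1.png",t)
c=proj("scene",[.55,.2,.11]).astype(int); d=proj("top",[.55,.2,.11]).astype(int); print(c,d)
f=lambda i,c:cv2.resize(i[c[1]-60:c[1]+60,c[0]-60:c[0]+60],(400,400),interpolation=cv2.INTER_CUBIC)
cv2.imwrite("pics/z1.png",np.hstack([f(s,c),f(t,d)]))
E
```

```text
[357 222] [259 211]
```

View pics/z1.png

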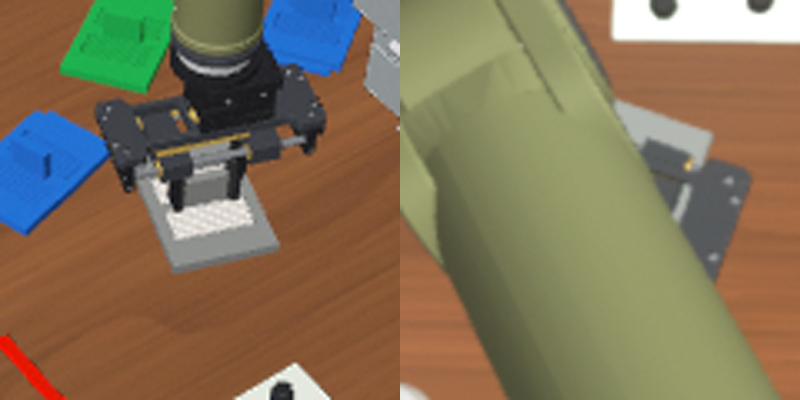

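The frame is lifted and held by the ends of its tab, looking roughly level. Its free-end top corners are at about (172,262) and (276,241) in the crop. I'll check its offset in the grip from these.

```bash
python3 - <<'E'
from h import *
S=lambda x,y:(297+(x+.5)/3.333-.5,162+(y+.5)/3.333-.5)
A=plane("scene",S(172,262),.111);B=plane("scene",S(277,241),.111);print(A,B,np.linalg.norm(A-B))
yaw=np.radians(-17.9);ex=np.array([np.cos(yaw),np.sin(yaw)]);ey=np.array([-ex[1],ex[0]])
c=np.array([.5494,.2011])
for P in(A,B): print((P[:2]-c)@ex,(P[:2]-c)@ey)
# grey mask edge of the free end
s=cv2.imread("pics/s1.png")
for p in((65,0),(70,50),(70,-50),(70,0)):
    X=[*(c+ex*p[0]/1e3+ey*p[1]/1e3),.111]; print(p,proj("scene",X), (proj("scene",X)-[297,162])*3.333)
E
```

```text
[0.59428978 0.13418273 0.111     ] [0.62700187 0.22743296 0.111     ] 0.09882148644190665
0.06328433215728939 -0.049880932239951596
0.06575190011838919 0.04890974186922377
(65, 0) [364.29621793 237.1745313 ] [224.29829435 250.55671284]
(70, 50) [380.59475022 234.90779805] [278.62130247 243.00169089]
(70, -50) [348.91413601 241.92653156] [173.02981533 266.3951297 ]
(70, 0) [364.84785547 238.39646961] [226.13690227 254.62943322]
```

Request:
arm_command(
  series="0 0 -17 0 255;0 0 -17 0 255;0 0 -16 0 255;0 0 0 -0.11 255;0 0 0 -0.11 255;0 0 0 -0.11 255;0 0 0 -0.11 255;0 0 0 -0.11 255;0 0 0 -0.11 255;0 0 0 0 255;0 0 0 0 255",
)

```text
time_s: 6.95
tool_pos: [0.5481, 0.2006, 0.1626]
tool_rot: [-180.0, 0.1, 19.8]
force: [-0.2, -1.0, -1.4]
grip_width: 0.044
grasp_force: 10.0
```

Request:
arm_command(
  series="-5 9 0 0 255;-10 18 0 0 255;-12 21.6 0 0 255;-12 21.6 0 0 255;-12 21.6 0 0 255;-12 21.6 0 0 255;-12 21.6 0 0 255;-12 21.6 0 0 255;-12 21.6 0 0 255;-12 21.6 0 0 255;-12 21.6 0 0 255;-12 21.6 0 0 255;-12 21.6 0 0 255;-12 21.6 0 0 255;-12 21.6 0 0 255;-10 18 0 0 255;-5 9 0 0 255;0 0 0 0 255;0 0 0 0 255;0 0 0 0 255",
)

```text
time_s: 8.62
tool_pos: [0.4884, -0.1753, 0.164]
tool_rot: [-180.0, -0.0, 20.0]
force: [0.1, 0.1, -1.4]
grip_width: 0.0439
grasp_force: 10.0
```

Request:
arm_command(
  series="3 -4.5 0 0 255;3 -4.5 0 0 255;0 0 10 0 255;0 0 10 0 255;0 0 0 0 255;0 0 0 0 255",
)

```text
time_s: 9.12
tool_pos: [0.4897, -0.1663, 0.1427]
tool_rot: [-179.9, 0.1, 19.9]
force: [0.2, 0.3, -0.6]
grip_width: 0.0441
grasp_force: 10.0
```

```bash
python3 - <<'E'
from h import *
s=cams.read_camera("scene"); t=cams.read_camera("top"); cv2.imwrite("pics/s2.png",s); cv2.imwrite("pics/t2.png",t)
o=telemetry.get_obs(); print(o["tool_pos"],o["tool_rot"],o["force"])
p=o["tool_pos"]
c=proj("scene",p).astype(int); d=proj("top",p).astype(int); print(c,d)
f=lambda i,c:np.clip(cv2.resize(i[c[1]-60:c[1]+60,c[0]-60:c[0]+60],(400,400),interpolation=cv2.INTER_CUBIC)*1.5,0,255)
cv2.imwrite("pics/z2.png",np.hstack([f(s,c),f(t,d)]))
E
```

```text
[ 0.49055389 -0.16681683  0.14382703] [-1.79985792e+02  1.60345592e-02  1.99106812e+01] [-0.02816877  1.07387133 -1.2350565 ]
[240 254] [431 242][ WARN:0@1.438] global loadsave.cpp:1063 imwrite_ Unsupported depth image for selected encoder is fallbacked to CV_8U.
```

View pics/z2.png

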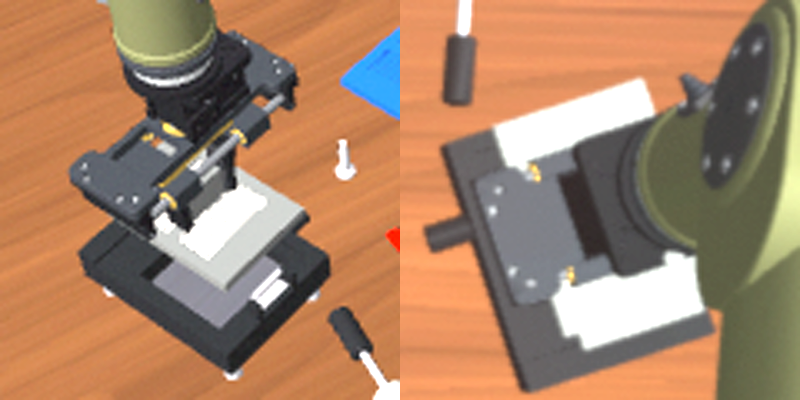

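The frame hangs over the airbox, roughly level and aligned with it. In the scene crop the free-end top corners are at (308,212) and (225,280). In the top crop they are at (95,125) and (245,80), with the tongue end at (182,348) to (303,312). I'll work out where the frame sits relative to the airbox.

```bash
cat >> h.py <<'E'
yA=np.radians(19.9); EX=np.array([np.cos(yA),np.sin(yA)]); EY=np.array([-EX[1],EX[0]]); CA=np.array([.4745,-.1705])
def air(P): d=np.asarray(P)[:2]-CA; return np.round([d@EX*1e3,d@EY*1e3,(P[2] if len(P)>2 else 0)*1e3],1)
E
python3 - <<'E'
from h import *
S=lambda x,y:(180+(x+.5)/3.333-.5,194+(y+.5)/3.333-.5); T=lambda x,y:(371+(x+.5)/3.333-.5,182+(y+.5)/3.333-.5)
print("tcp",air([.4906,-.1668,.1438]))
for p in((308,208),(225,276)): print("S free top",air(plane("scene",S(*p),.1398)))
for p in((95,125),(245,80)): print("T free top",air(plane("top",T(*p),.1398)))
for p in((182,348),(303,312)): print("T tongue",air(plane("top",T(*p),.132)))
print("tri",[ (air(tri(T(*a),S(*b))[0]),tri(T(*a),S(*b))[1]) for a,b in(((95,125),(308,208)),((245,80),(225,276)))])
E
```

```text
tcp [ 16.4  -2.  143.8]
S free top [ 88.5  49.5 139.8]
S free top [ 79.5 -44.9 139.8]
T free top [ 85.1  45.6 139.8]
T free top [ 82.6 -54.  139.8]
T tongue [-65.5  37.7 132. ]
T tongue [-68.  -42.4 132. ]
tri [(array([ 87. ,  47.5, 140.8]), np.float64(0.005083481988767069)), (array([ 83.3, -50. , 148.7]), np.float64(0.003360878615180389))]
```

Request:
arm_command(
  series="0 -1.5 0 0 255;0 0 7 0 255;0 0 7 0 255;0 0 5 0 255;0 0 0 0 255;0 0 0 0 255;0 0 0 0 255",
)

```text
time_s: 9.8
tool_pos: [0.4902, -0.1653, 0.125]
tool_rot: [-180.0, 0.0, 19.9]
force: [0.6, -0.4, -0.8]
grip_width: 0.0439
grasp_force: 10.0
```

Request:
arm_command(
  series="0 0 1 0 255;0 0 1 0 255;0 0 1 0 255;0 0 1 0 255;0 0 1 0 255;0 0 1 0 255;0 0 0 0 255;0 0 0 0 255",
)

```text
time_s: 10.47
tool_pos: [0.4901, -0.1653, 0.119]
tool_rot: [-180.0, 0.0, 19.9]
force: [-1.4, 0.1, -1.2]
grip_width: 0.0441
grasp_force: 10.0
```

Request:
arm_command(
  series="0 0 1 0 255;0 0 1 0 255;0 0 1 0 255;0 0 1 0 255;0 0 1 0 255;0 0 1 0 255;0 0 0 0 255;0 0 0 0 255",
)

```text
time_s: 11.13
tool_pos: [0.4901, -0.1652, 0.113]
tool_rot: [-180.0, 0.0, 19.9]
force: [0.4, 1.3, -1.6]
grip_width: 0.0441
grasp_force: 10.0
```

Request:
arm_command(
  series="0 0 1 0 255;0 0 1 0 255;0 0 1 0 255;0 0 1 0 255;0 0 1 0 255;0 0 0 0 255;0 0 0 0 255",
)

```text
time_s: 11.72
tool_pos: [0.4901, -0.1653, 0.108]
tool_rot: [-180.0, 0.0, 19.9]
force: [0.5, -0.6, -1.3]
grip_width: 0.044
grasp_force: 10.0
```

Request:
arm_command(
  series="0 0 1 0 255;0 0 1 0 255;0 0 1 0 255;0 0 1 0 255;0 0 1 0 255;0 0 0 0 255;0 0 0 0 255",
)

```text
time_s: 12.3
tool_pos: [0.4901, -0.1653, 0.1029]
tool_rot: [-180.0, 0.0, 19.9]
force: [-0.2, -0.0, -1.7]
grip_width: 0.044
grasp_force: 10.0
```

Now the underside is at about 0.089. I'll keep lowering.

Request:
arm_command(
  series="0 0 1 0 255;0 0 1 0 255;0 0 1 0 255;0 0 1 0 255;0 0 0 0 255;0 0 0 0 255",
)

```text
time_s: 12.8
tool_pos: [0.4901, -0.1653, 0.0989]
tool_rot: [-180.0, 0.0, 19.9]
force: [0.2, 0.4, -1.1]
grip_width: 0.0439
grasp_force: 10.0
```

Request:
arm_command(
  series="0 0 1 0 255;0 0 1 0 255;0 0 1 0 255;0 0 1 0 255;0 0 0 0 255;0 0 0 0 255",
)

```text
time_s: 13.3
tool_pos: [0.4902, -0.1653, 0.0951]
tool_rot: [180.0, 0.0, 19.9]
force: [-0.1, 0.5, -0.4]
grip_width: 0.0438
grasp_force: 10.0
```

Request:
arm_command(
  series="0 0 1 0 255;0 0 1 0 255;0 0 1 0 255;0 0 0 0 255;0 0 0 0 255",
)

```text
time_s: 13.72
tool_pos: [0.4901, -0.1654, 0.092]
tool_rot: [180.0, 0.0, 19.9]
force: [-0.5, -0.5, 0.2]
grip_width: 0.044
grasp_force: 10.0
```

```bash
python3 - <<'E'
from h import *
for i in range(3):
    s=cams.read_camera("scene"); o=telemetry.get_obs(); print(o["tool_pos"].round(4),o["force"].round(2),o["wrist_torque"].round(3))
cv2.imwrite("pics/s3.png",s)
E
```

```text
[ 0.4902 -0.1653  0.092 ] [-0.03 -0.53 -0.48] [-0.028  0.052 -0.043]
[ 0.4902 -0.1653  0.092 ] [-0.43 -0.26 -0.19] [-0.073  0.013 -0.043]
[ 0.4902 -0.1653  0.092 ] [-0.45 -0.89 -0.94] [-0.08   0.042  0.   ]
```

Request:
arm_command(
  series="0 0 1 0 255;0 0 1 0 255;0 0 1 0 255;0 0 1 0 255;0 0 1 0 255;0 0 0 0 255;0 0 0 0 255",
)

```text
time_s: 14.45
tool_pos: [0.4901, -0.1653, 0.0869]
tool_rot: [-180.0, 0.0, 19.9]
force: [0.3, -0.9, -0.6]
grip_width: 0.0441
grasp_force: 10.0
```

```bash
python3 - <<'E'
from h import *
for i in range(3):
    s=cams.read_camera("scene"); o=telemetry.get_obs(); print(o["tool_pos"].round(4),o["force"].round(2),o["wrist_torque"].round(3))
cv2.imwrite("pics/s4.png",s)
c=proj("scene",o["tool_pos"]).astype(int);print(c)
cv2.imwrite("pics/z4.png",np.clip(cv2.resize(s[c[1]-50:c[1]+50,c[0]-60:c[0]+70],(780,600),interpolation=cv2.INTER_CUBIC)*1.4,0,255).astype('uint8'))
E
```

```text
[ 0.4902 -0.1652  0.0869] [-0.31  0.46 -0.21] [0.027 0.079 0.002]
[ 0.4902 -0.1652  0.087 ] [-0.65 -0.81 -0.67] [-0.062  0.019  0.072]
[ 0.4902 -0.1652  0.087 ] [ 0.18  0.44 -0.61] [-0.043  0.051  0.068]
[243 266]
```

View pics/z4.png

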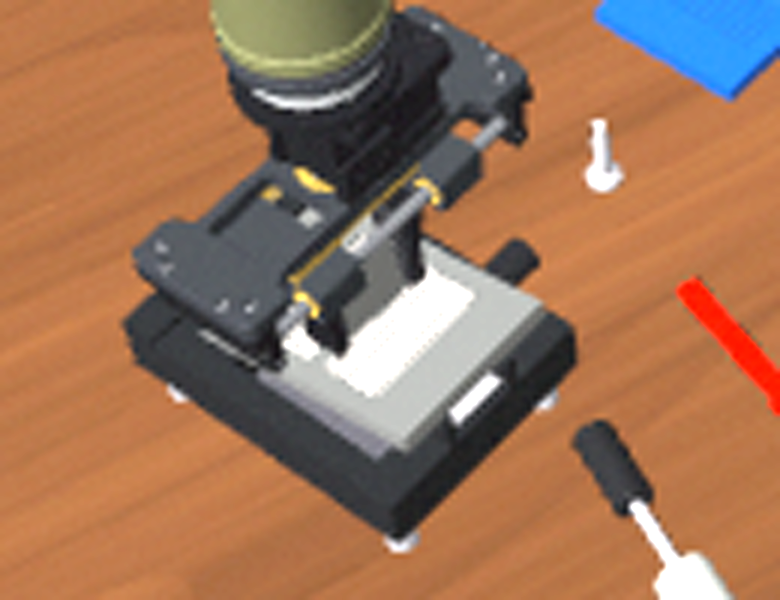

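The crop shows the free end at (405,440) to (550,312), just behind the white catch at (475,400). It may be on the ramp, not on top of the catch. I'll measure it.

```bash
python3 - <<'E'
from h import *
S=lambda x,y:(183+(x+.5)/6-.5,216+(y+.5)/6-.5)
for z in (.085,.093,.1,.107):
    print(z,air(plane("scene",S(405,440),z)),air(plane("scene",S(550,312),z)))
for nm,p in (("rim -y",(390,518)),("rim +y",(575,345)),("-x-y",(127,325))): print(nm,air(plane("scene",S(*p),.057)))
for nm,p in (("catch top L",(452,405)),("catch top R",(498,375)),("cheek top R",(508,362)),("catch bot L",(455,425)),("cheek L",(445,415))):
    for z in(.075,.083): print(nm,z,air(plane("scene",S(*p),z)))
E
```

```text
0.085 [ 83.1 -46.8  85. ] [89.6 50.9 85. ]
0.093 [ 87.5 -50.3  93. ] [94.  46.7 93. ]
0.1 [ 91.4 -53.4 100. ] [ 97.8  43.  100. ]
0.107 [ 95.3 -56.4 107. ] [101.7  39.3 107. ]
rim -y [ 91.5 -71.8  57. ]
rim +y [97.3 57.4 57. ]
-x-y [-90.4 -65.2  57. ]
catch top L 0.075 [ 82.1 -14.1  75. ]
catch top L 0.083 [ 86.5 -17.8  83. ]
catch top R 0.075 [88.3 12.3 75. ]
catch top R 0.083 [92.7  8.4 83. ]
cheek top R 0.075 [87.2 21.  75. ]
cheek top R 0.083 [91.6 17.  83. ]
catch bot L 0.075 [ 90.9 -21.9  75. ]
catch bot L 0.083 [ 95.3 -25.6  83. ]
cheek L 0.075 [ 83.3 -20.4  75. ]
cheek L 0.083 [ 87.7 -24.1  83. ]
```

```bash
python3 - <<'E'
from h import *
fs=[];ts=[]
for i in range(6):
    t=cams.read_camera("top"); o=telemetry.get_obs(); fs.append(o["force"]);ts.append(o["wrist_torque"])
print(np.mean(fs,0).round(2),np.mean(ts,0).round(3)); cv2.imwrite("pics/t4.png",t)
s=cv2.imread("pics/s4.png")
d=proj("top",o["tool_pos"]).astype(int);print(d)
a=cv2.resize(t[d[1]-45:d[1]+75,d[0]-60:d[0]+60],(400,400),interpolation=cv2.INTER_CUBIC)
b=cv2.resize(s[246:306,221:281],(400,400),interpolation=cv2.INTER_CUBIC)
m=np.hstack([a,b]).astype(float); cv2.imwrite("pics/z5.png",np.clip(255*(m/255)**.6,0,255).astype('uint8'))
E
```

```text
[-0.03 -0.59 -0.96] [-0.015  0.032 -0.011]
[424 244]
```

View pics/z5.png

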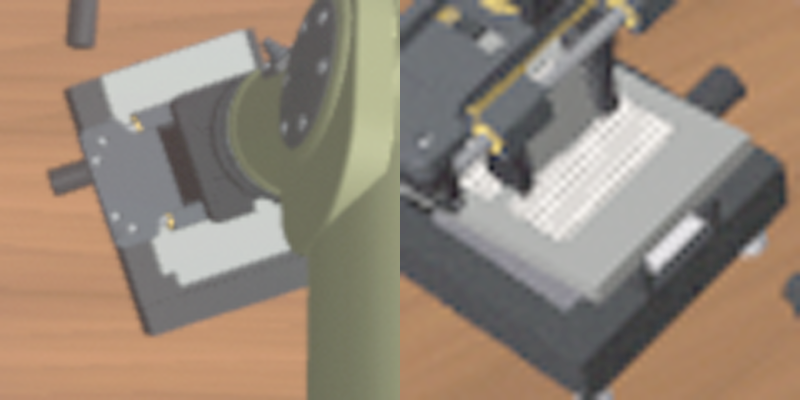

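Top view: the tongue end at (185,287) is clear of the lip band, and the free end at (100,72) to (250,30) covers the catch. I'll triangulate the free corners for the tilt.

```bash
python3 - <<'E'
from h import *
T=lambda x,y:(364+(x+.5)/3.333-.5,199+(y+.5)/3.333-.5); S=lambda x,y:(221+(x+.5)/6.667-.5,246+(y+.5)/6.667-.5)
for a,b in (((100,72),(350,135)),((250,30),(192,293))):
    X,g=tri(T(*a),S(*b)); print(air(X),g)
for th in (12,-12,0):
    c=np.cos(np.radians(th)); s=np.sin(np.radians(th)); tcp=np.array([.4902,-.1653]); pz=.087+.019
    for nm,fx,fy,fz in(("free+y",70,50,10),("free-y",70,-50,10),("tongue+y",-82,40,5),("panel-x+y",-70,50,10)):
        x,z=fx-1.5,fz-33; X=[*(tcp+EX*(x*c-z*s)/1e3+EY*fy/1e3),pz+(x*s+z*c)/1e3]
        p,q=proj("top",X),proj("scene",X); print(th,nm,((p-[364,199])*3.333).round(),((q-[221,246])*6.667).round())
E
```

```text
[89.  48.4 95.7] 0.0008930707143014858
[ 86.2 -54.4  93.8] 0.0035516872027257906
12 free+y [99. 72.] [348. 127.]
12 free-y [241.  25.] [194. 281.]
12 tongue+y [174. 279.] [95. 37.]
12 panel-x+y [157. 269.] [125.  24.]
-12 free+y [96. 91.] [337. 156.]
-12 free-y [235.  45.] [185. 308.]
-12 tongue+y [191. 297.] [ 65. -23.]
-12 panel-x+y [171. 284.] [100. -27.]
0 free+y [97. 80.] [345. 144.]
0 free-y [237.  33.] [192. 297.]
0 tongue+y [183. 291.] [78.  7.]
0 panel-x+y [165. 278.] [110.  -2.]
```

Tilt is about 6°, free end up, as intended. I'll keep lowering until the tongue touches.

Request:
arm_command(
  series="0 0 1 0 255;0 0 1 0 255;0 0 1 0 255;0 0 0 0 255;0 0 0 0 255",
)

```text
time_s: 15.32
tool_pos: [0.49, -0.1654, 0.0839]
tool_rot: [180.0, 0.0, 19.9]
force: [-0.8, -1.0, -0.5]
grip_width: 0.0444
grasp_force: 10.0
```

Request:
arm_command(
  series="0 0 1 0 255;0 0 1 0 255;0 0 0 0 255;0 0 0 0 255",
)

```text
time_s: 15.65
tool_pos: [0.4901, -0.1653, 0.082]
tool_rot: [180.0, 0.0, 19.9]
force: [0.1, -0.7, -0.2]
grip_width: 0.044
grasp_force: 10.0
```

Request:
arm_command(
  series="0 0 1 0 255;0 0 0 0 255;0 0 0 0 255",
)

```text
time_s: 15.9
tool_pos: [0.4903, -0.1653, 0.0814]
tool_rot: [180.0, -0.0, 19.9]
force: [-1.8, -0.2, 2.2]
grip_width: 0.0437
grasp_force: 10.0
```

Request:
arm_command(
  series="0 0 1 0 255;0 0 0 0 255;0 0 0 0 255",
)

```text
time_s: 16.15
tool_pos: [0.4905, -0.1653, 0.0811]
tool_rot: [180.0, -0.0, 19.9]
force: [-3.6, 1.0, 8.1]
grip_width: 0.044
grasp_force: 10.0
```

Request:
arm_command(
  series="0 0 -1 0 255;0 0 -1 0 255;0 0 0 0 255;-1 0 0 0 255;-1 0 0 0 255;-1 0 0 0 255;-1 0 0 0 255;-1 0 0 0 255;-1 0 0 0 255;0 0 0 0 255;0 0 0 0 255",
)

```text
time_s: 17.07
tool_pos: [0.4845, -0.1674, 0.0821]
tool_rot: [180.0, -0.0, 19.9]
force: [-0.4, -0.1, -0.3]
grip_width: 0.0441
grasp_force: 10.0
```

Request:
arm_command(
  series="-1 0 0 0 255;-1 0 0 0 255;-1 0 0 0 255;0 0 0 0 255;0 0 0 0 255",
)

```text
time_s: 17.48
tool_pos: [0.4816, -0.1684, 0.0821]
tool_rot: [180.0, 0.0, 19.9]
force: [0.4, -0.0, -1.2]
grip_width: 0.0438
grasp_force: 10.0
```

Request:
arm_command(
  series="-1 0 0 0 255;-1 0 0 0 255;-1 0 0 0 255;0 0 0 0 255;0 0 0 0 255",
)

```text
time_s: 17.9
tool_pos: [0.4788, -0.1695, 0.082]
tool_rot: [180.0, 0.0, 19.9]
force: [-0.1, 0.3, -1.9]
grip_width: 0.0438
grasp_force: 10.0
```

Request:
arm_command(
  series="-1 0 0 0 255;-1 0 0 0 255;-1 0 0 0 255;0 0 0 0 255;0 0 0 0 255",
)

```text
time_s: 18.32
tool_pos: [0.476, -0.1705, 0.082]
tool_rot: [180.0, 0.0, 19.9]
force: [0.4, 0.3, -1.7]
grip_width: 0.044
grasp_force: 10.0
```

Request:
arm_command(
  series="-1 0 0 0 255;-1 0 0 0 255;0 0 0 0 255;0 0 0 0 255",
)

```text
time_s: 18.65
tool_pos: [0.4741, -0.1711, 0.0821]
tool_rot: [180.0, 0.0, 19.9]
force: [0.1, -0.5, -1.9]
grip_width: 0.0438
grasp_force: 10.0
```

Request:
arm_command(
  series="-1 0 0 0 255;-1 0 0 0 255;0 0 0 0 255;0 0 0 0 255",
)

```text
time_s: 18.98
tool_pos: [0.4733, -0.1714, 0.0825]
tool_rot: [180.0, -0.1, 19.9]
force: [2.1, 0.4, -0.7]
grip_width: 0.0439
grasp_force: 10.0
```

Request:
arm_command(
  series="-1 0 0 0 255;0 0 0 0 255;0 0 0 0 255",
)

```text
time_s: 19.23
tool_pos: [0.473, -0.1718, 0.0828]
tool_rot: [179.9, -0.2, 19.9]
force: [3.9, 1.5, 0.5]
grip_width: 0.0437
grasp_force: 10.0
```

Request:
arm_command(
  series="-1 0 0 0 255;0 0 0 0 255;0 0 0 0 255",
)

```text
time_s: 19.48
tool_pos: [0.4727, -0.172, 0.0832]
tool_rot: [179.9, -0.2, 20.0]
force: [6.3, 1.5, 0.8]
grip_width: 0.044
grasp_force: 10.0
```

Request:
arm_command(
  series="1 0 0 0 255;1.5 0 0 0 255;0 0 0 0 255;0.6 0 1 0 255;0.6 0 1 0 255;0.6 0 1 0 255;0 0 0 0 255;0 0 0 0 255",
)

```text
time_s: 20.15
tool_pos: [0.4742, -0.1712, 0.0789]
tool_rot: [180.0, 0.0, 19.9]
force: [2.0, -0.5, 0.1]
grip_width: 0.0436
grasp_force: 10.0
```

Request:
arm_command(
  series="0.6 0 1 0 255;0.6 0 1 0 255;0 0 0 0 255;0 0 0 0 255",
)

```text
time_s: 20.48
tool_pos: [0.4751, -0.1707, 0.0767]
tool_rot: [-180.0, 0.1, 19.9]
force: [1.1, -1.1, -0.5]
grip_width: 0.0439
grasp_force: 10.0
```

Request:
arm_command(
  series="0.6 0 1 0 255;0.6 0 1 0 255;0 0 0 0 255;0 0 0 0 255",
)

```text
time_s: 20.82
tool_pos: [0.476, -0.1702, 0.0747]
tool_rot: [-180.0, 0.1, 19.9]
force: [-0.5, -0.4, -0.4]
grip_width: 0.0438
grasp_force: 10.0
```

Request:
arm_command(
  series="0.6 0 1 0 255;0 0 0 0 255;0 0 0 0 255",
)

```text
time_s: 21.07
tool_pos: [0.4765, -0.1701, 0.0738]
tool_rot: [-180.0, 0.1, 19.9]
force: [-2.3, -0.2, 0.7]
grip_width: 0.0441
grasp_force: 10.0
```

```bash
python3 - <<'E'
from h import *
s=cams.read_camera("scene");cv2.imwrite("pics/s6.png",s)
t=cams.read_camera("top");cv2.imwrite("pics/t6.png",t)
a=cv2.resize(t[199:319,364:484],(400,400),interpolation=cv2.INTER_CUBIC)
b=cv2.resize(s[236:306,211:281],(400,400),interpolation=cv2.INTER_CUBIC)
m=np.hstack([a,b]).astype(float); cv2.imwrite("pics/z6.png",np.clip(255*(m/255)**.6,0,255).astype('uint8'))
o=telemetry.get_obs();print(o["tool_pos"],o["force"],air(o["tool_pos"]))
E
```

```text
[ 0.47663648 -0.17009026  0.07381755] [-1.18743337 -0.55981789  0.62093144] [ 2.1 -0.3 73.8]
```

View pics/z6.png

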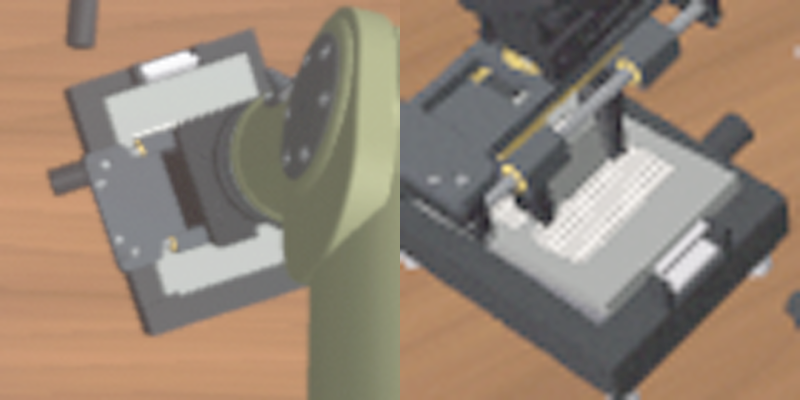

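The tongue end is under the lip band, and the free end now rests inside on the catch ramp at (690,265). I'll release, go up, close the fingers and press near the free end.

Request:
arm_command(
  series="0 0 0 0 180;0 0 0 0 120;0 0 0 0 60;0 0 0 0 60;0 0 0 0 60;0 0 0 0 60;0 0 -5 0 60;0 0 -15 0 60;0 0 -20 0 60;0 0 -12 0 60;5 0 0 0 255;12 0 0 0 255;12 0 0 0 255;12 0 0 0 255;12 0 0 0 255;5 0 0 0 255;0 0 0 0 255;0 0 0 0 255;0 0 0 0 255;0 0 0 0 255",
)

```text
time_s: 22.83
tool_pos: [0.5312, -0.1505, 0.1259]
tool_rot: [180.0, 0.0, 19.9]
force: [-0.9, -0.8, -0.9]
grip_width: 0.0078
grasp_force: 0.0
```

```bash
python3 - <<'E'
from h import *
s=cams.read_camera("scene");cv2.imwrite("pics/s7.png",s)
b=cv2.resize(s[226:306,201:291],(675,600),interpolation=cv2.INTER_CUBIC)
cv2.imwrite("pics/z7.png",np.clip(255*(b.astype(float)/255)**.6,0,255).astype('uint8'))
o=telemetry.get_obs();print(o["tool_pos"],o["force"],o["grip_width"],air(o["tool_pos"]))
E
```

```text
[ 0.53129605 -0.15061891  0.12602387] [ 0.42625905 -1.43658393 -0.70078309] 0.004934627839832013 [ 60.2  -0.6 126. ]
```

View pics/z7.png

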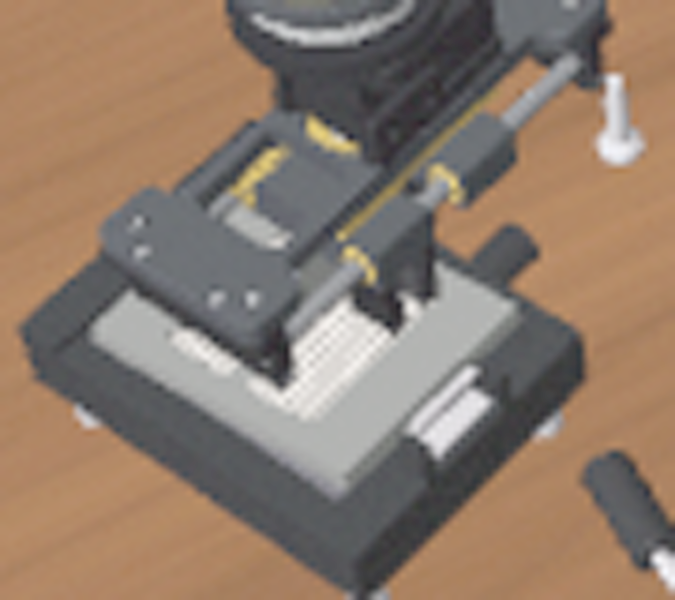

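The frame rests on the ramp with its tongue at the lip, and the fingers are closed above the free end. Now I'll press gently.

Request:
arm_command(
  series="0 0 12 0 255;0 0 12 0 255;0 0 12 0 255;0 0 4 0 255;0 0 1 0 255;0 0 1 0 255;0 0 0 0 255;0 0 0 0 255;0 0 0 0 255",
)

```text
time_s: 23.63
tool_pos: [0.5322, -0.1503, 0.0846]
tool_rot: [180.0, -0.0, 19.9]
force: [0.3, -0.4, 0.4]
grip_width: 0.0008
grasp_force: 0.0
```

Request:
arm_command(
  series="0 0 1 0 255;0 0 1 0 255;0 0 1 0 255;0 0 0 0 255;0 0 0 0 255",
)

```text
time_s: 24.05
tool_pos: [0.5317, -0.1502, 0.081]
tool_rot: [-180.0, 0.0, 19.9]
force: [0.2, 0.4, 0.1]
grip_width: 0.0004
grasp_force: 0.0
```

Request:
arm_command(
  series="0 0 1 0 255;0 0 1 0 255;0 0 0 0 255;0 0 0 0 255",
)

```text
time_s: 24.38
tool_pos: [0.532, -0.1502, 0.0792]
tool_rot: [180.0, -0.0, 19.9]
force: [-0.4, 0.1, 0.6]
grip_width: 0.0005
grasp_force: 0.3
```

Request:
arm_command(
  series="0 0 1 0 255;0 0 1 0 255;0 0 0 0 255;0 0 0 0 255",
)

```text
time_s: 24.72
tool_pos: [0.5319, -0.1502, 0.0771]
tool_rot: [180.0, -0.0, 19.9]
force: [0.8, -0.9, 0.7]
grip_width: 0.0006
grasp_force: 0.6
```

Request:
arm_command(
  series="0 0 1 0 255;0 0 0 0 255;0 0 0 0 255",
)

```text
time_s: 24.97
tool_pos: [0.5319, -0.1501, 0.0761]
tool_rot: [180.0, -0.0, 19.9]
force: [0.4, -0.2, 1.1]
grip_width: 0.0005
grasp_force: 0.7
```

Request:
arm_command(
  series="0 0 1 0 255;0 0 0 0 255;0 0 0 0 255",
)

```text
time_s: 25.22
tool_pos: [0.5318, -0.1502, 0.075]
tool_rot: [180.0, 0.0, 19.9]
force: [0.3, 0.4, 0.6]
grip_width: 0.0003
grasp_force: 0.7
```

Request:
arm_command(
  series="0 0 1 0 255;0 0 1 0 255;0 0 0 0 255;0 0 0 0 255",
)

```text
time_s: 25.55
tool_pos: [0.532, -0.1502, 0.074]
tool_rot: [180.0, -0.0, 19.9]
force: [-1.2, -0.4, 7.8]
grip_width: 0.0007
grasp_force: 4.0
```

Request:
arm_command(
  series="0 0 1 0 255;0 0 1 0 255;0 0 0 0 255;0 0 0 0 255",
)

```text
time_s: 25.88
tool_pos: [0.5311, -0.1501, 0.0705]
tool_rot: [-180.0, 0.1, 19.9]
force: [-0.7, 0.8, 0.2]
grip_width: 0.0003
grasp_force: 0.2
```

Request:
arm_command(
  series="0 0 1 0 255;0 0 1 0 255;0 0 0 0 255;0 0 0 0 255",
)

```text
time_s: 26.22
tool_pos: [0.5315, -0.1501, 0.0687]
tool_rot: [-180.0, 0.0, 19.9]
force: [0.3, -0.6, -0.2]
grip_width: 0.0009
grasp_force: 0.0
```

It snapped at about 8 N. I'll probe gently to see whether the panel sits at seat height plus 10 mm.

Request:
arm_command(
  series="0 0 1 0 255;0 0 1 0 255;0 0 1 0 255;0 0 1 0 255;0 0 0 0 255;0 0 0 0 255",
)

```text
time_s: 26.72
tool_pos: [0.5317, -0.1502, 0.0649]
tool_rot: [-180.0, 0.0, 19.9]
force: [0.4, 0.2, -0.8]
grip_width: 0.0006
grasp_force: 0.0
```

Request:
arm_command(
  series="0 0 1 0 255;0 0 1 0 255;0 0 0 0 255;0 0 0 0 255",
)

```text
time_s: 27.05
tool_pos: [0.5317, -0.1502, 0.063]
tool_rot: [180.0, 0.0, 19.9]
force: [-0.2, 0.6, -0.3]
grip_width: 0.0002
grasp_force: 0.0
```

Request:
arm_command(
  series="0 0 1 0 255;0 0 0 0 255;0 0 0 0 255",
)

```text
time_s: 27.3
tool_pos: [0.531, -0.1505, 0.0618]
tool_rot: [-180.0, 0.1, 19.9]
force: [-2.1, 0.3, 1.0]
grip_width: 0.0004
grasp_force: 1.0
```

Request:
arm_command(
  series="0 0 0.7 0 255;0 0 0 0 255;0 0 0 0 255",
)

```text
time_s: 27.55
tool_pos: [0.5315, -0.1504, 0.0612]
tool_rot: [180.0, 0.0, 19.9]
force: [-1.4, -0.7, 0.5]
grip_width: 0.0005
grasp_force: 1.0
```

Request:
arm_command(
  series="0 0 -3 0 255;0 0 -15 0 255;0 0 -25 0 255;0 0 -30 0 255;0 0 -30 0 255;0 0 -30 0 255;15 0 0 0 255;30 0 0 0 255;35 0 0 0 255;35 0 0 0 255;30 0 0 0 255;15 0 0 0 255;0 0 0 0 255;0 0 0 0 255",
)

```text
time_s: 28.72
tool_pos: [0.6827, -0.0945, 0.194]
tool_rot: [-179.9, -0.0, 20.0]
force: [-1.1, -0.2, 0.2]
grip_width: 0.0005
grasp_force: 0.0
```

```bash
python3 - <<'E'
from h import *
s=cams.read_camera("scene");t=cams.read_camera("top")
a=cv2.resize(t[199:319,364:484],(400,400),interpolation=cv2.INTER_CUBIC)
b=cv2.resize(s[231:311,201:281],(400,400),interpolation=cv2.INTER_CUBIC)
m=np.hstack([a,b]).astype(float); cv2.imwrite("pics/z8.png",np.clip(255*(m/255)**.6,0,255).astype('uint8'))
E
```

```text
(no output)
```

View pics/z8.png

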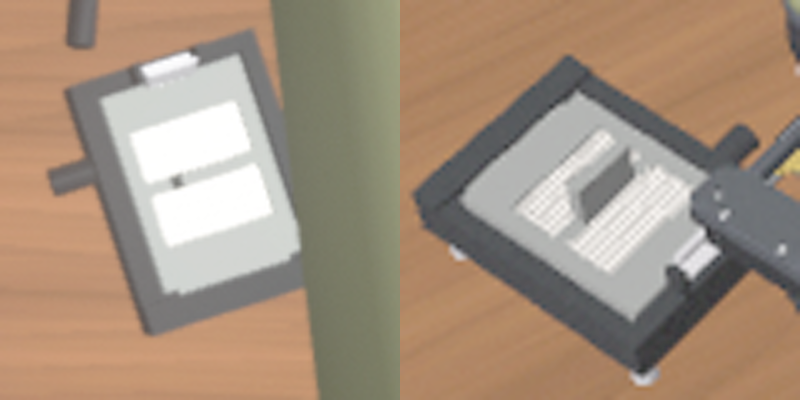

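It looks seated, but my last press was light and may have touched the catch. I'll probe again a little further in, and more firmly.

Request:
arm_command(
  series="-20 0 0 0 255;-35 0 0 0 255;-35 0 0 0 255;-35 0 0 0 255;-30 0 0 0 255;-15 0 0 0 255;0 0 30 0 255;0 0 30 0 255;0 0 30 0 255;0 0 25 0 255;0 0 11 0 255;0 0 2 0 255;0 0 1 0 255;0 0 1 0 255;0 0 0 0 255;0 0 0 0 255;0 0 0 0 255",
)

```text
time_s: 30.23
tool_pos: [0.5231, -0.1538, 0.0654]
tool_rot: [179.9, -0.1, 19.9]
force: [0.1, 0.7, 0.2]
grip_width: -0.0
grasp_force: 0.0
```

Request:
arm_command(
  series="0 0 1 0 255;0 0 0 0 255;0 0 0 0 255",
)

```text
time_s: 30.48
tool_pos: [0.5224, -0.1536, 0.0634]
tool_rot: [180.0, 0.0, 19.9]
force: [-0.6, 0.2, 0.7]
grip_width: 0.0
grasp_force: 0.0
```

Request:
arm_command(
  series="0 0 0.7 0 255;0 0 0 0 255;0 0 0 0 255",
)

```text
time_s: 30.73
tool_pos: [0.5223, -0.1535, 0.0625]
tool_rot: [-180.0, 0.0, 19.9]
force: [-0.0, 0.8, -0.4]
grip_width: 0.0007
grasp_force: 0.0
```

Request:
arm_command(
  series="0 0 1 0 255;0 0 0 0 255;0 0 0 0 255",
)

```text
time_s: 30.98
tool_pos: [0.5223, -0.1536, 0.0615]
tool_rot: [-180.0, 0.0, 19.9]
force: [0.5, 0.0, 0.8]
grip_width: 0.0004
grasp_force: 0.0
```

Request:
arm_command(
  series="0 0 0.7 0 255;0 0 0 0 255;0 0 0 0 255",
)

```text
time_s: 31.23
tool_pos: [0.5224, -0.1536, 0.0609]
tool_rot: [180.0, 0.0, 19.9]
force: [-0.3, -0.6, -0.1]
grip_width: 0.0006
grasp_force: 0.0
```

Request:
arm_command(
  series="0 0 0.7 0 255;0 0 0 0 255;0 0 0 0 255",
)

```text
time_s: 31.48
tool_pos: [0.5223, -0.1536, 0.0602]
tool_rot: [180.0, 0.0, 19.9]
force: [-0.2, 0.1, 0.3]
grip_width: 0.0003
grasp_force: 0.0
```

Request:
arm_command(
  series="0 0 0.8 0 255;0 0 0 0 255;0 0 0 0 255",
)

```text
time_s: 31.73
tool_pos: [0.5225, -0.1536, 0.06]
tool_rot: [180.0, 0.0, 19.9]
force: [-1.5, 0.8, 5.9]
grip_width: 0.0002
grasp_force: 2.7
```

Request:
arm_command(
  series="0 0 0.8 0 255;0 0 0 0 255;0 0 0 0 255",
)

```text
time_s: 31.98
tool_pos: [0.5225, -0.1536, 0.06]
tool_rot: [180.0, 0.0, 19.9]
force: [-3.3, 1.1, 11.3]
grip_width: 0.0004
grasp_force: 5.3
```

Request:
arm_command(
  series="0 0 0.8 0 255;0 0 0 0 255;0 0 0 0 255",
)

```text
time_s: 32.23
tool_pos: [0.5226, -0.1536, 0.0599]
tool_rot: [179.9, 0.0, 19.9]
force: [-5.7, 1.2, 16.0]
grip_width: 0.0003
grasp_force: 7.9
```

It stops solidly at 0.060, which puts the frame hard on the seat at about 0.050, so it is home. I'll retract and hand in.

Request:
arm_command(
  series="0 0 -2 0 255;0 0 -15 0 255;0 0 -25 0 255;0 0 -30 0 255;0 0 -30 0 255;0 0 -30 0 255;15 0 0 0 255;30 0 0 0 255;35 0 0 0 255;35 0 0 0 255;35 0 0 0 255;35 0 0 0 255;25 0 0 0 255;0 0 0 0 255;0 0 0 0 255;0 0 0 0 255",
)

```text
time_s: 33.57
tool_pos: [0.7191, -0.0824, 0.1891]
tool_rot: [-180.0, 0.1, 19.9]
force: [0.0, -1.3, -0.3]
grip_width: 0.0005
grasp_force: 0.0
```

```bash
python3 - <<'E'
from h import *
s=cams.read_camera("scene");t=cams.read_camera("top")
a=cv2.resize(t[199:319,364:484],(400,400),interpolation=cv2.INTER_CUBIC)
b=cv2.resize(s[231:311,201:281],(400,400),interpolation=cv2.INTER_CUBIC)
m=np.hstack([a,b]).astype(float); cv2.imwrite("pics/z9.png",np.clip(255*(m/255)**.6,0,255).astype('uint8'))
E
```

```text
(no output)
```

View pics/z9.png

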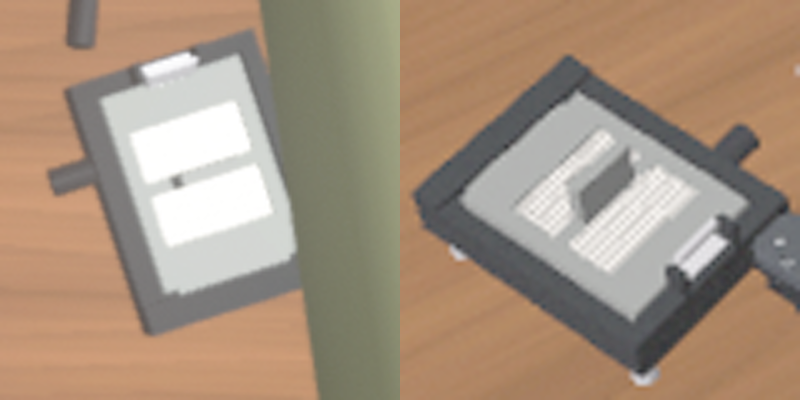

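The frame lies flat in the airbox. The tongue is under the lip at (180,292) in the top crop, and the catch is over the free end at (165,68). The gripper is clear.

```bash
python3 -c "
from cell import env
print(env.sign_off())"
```

```text
the job is handed in; nothing more can be done
None
```

The filter frame is in the airbox, hooked under the lip and sitting flat on the seat with the catch snapped over its free end. I pressed with up to 16 N at most, then let go and handed the job in at about 34 s.

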